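# Open the specimen case and put its cover away in the rack

## Robot

A 7-joint arm with a two-finger parallel gripper is mounted at the origin on the work surface. World frame = base frame: x ahead of the robot, y to its left, z up, the work surface at z = 0. Lengths are in mm, angles in rad, forces in N, time in s.
With the tool pointing down it reaches from about 425 to 825 mm from the base axis. Payload 3.6 kg.
Tool frame: the origin (TCP) lies at the very end of the fingers, on their centre line; the grasp point (between the pads) lies 19 mm behind it; x points along the fingers, y is the direction in which the jaws open and shut, and the axes are right-handed (so a half turn about x gives the same grasp; the last joint's range is limited). The gripper opens to 93 mm and grips with 3 to 60 N. Pads are 15 mm wide; open, the fingers measure 128 mm over their backs; the gripper's body (75 mm by 188 mm) begins 65 mm behind the grasp point.
Start: joints at [-1.232, 0.615, -0.013, 1.423, 0.008, 1.103, -0.04], TCP at [232.468, 606.977, 218.64] pointing down, gripper open.
Joint ranges: [-3.12, 3.12], [-0.3, 2.06], [-1.34, 1.32], [0.26, 2.42], [-1.36, 4.5], [0.01, 1.98], [-2.84, 2.84]. Speed limits (rad/s): [2.79, 2.79, 3.14, 3.14, 3.14, 3.14, 3.14].

## Interface

Orientations are given as a rotation vector (axis times angle).
In Python, from rig import manip gives the robot as it stands.
- The arm moves only by the tool carry_out, never from a script. Its argument "steps" is a list of rows, each an object of numbers: "hand": the closure in counts, from 0 (fully open) to 255 (shut); "x", "y", "z": the shift along the world's x, y, z in mm; "ax", "ay", "az": the turn, a rotation vector about the world's x, y, z in rad. In form: [{"hand": .., "x": .., "y": .., "z": .., "ax": .., "ay": .., "az": ..}, ...]. A call has 1 to 20 rows; each row shifts and turns the commanded pose from where the row before left it; what a row does not reach is not made up. A row lasts 1/8 s, in which the tool goes at most 62.5 mm and 10.7 degrees, less where a joint would pass 70% of its speed; a pose out of reach is approached as far as the arm can. A call is refused whole if a number of a shift passes 62.5 or a number of a turn 0.188, either way. A call with a gripper value outside its range is refused whole. The fingers move at their own pace and stop on an object; the grip force is fixed at half the most. Time passes only in rows, so rows that do not move let the fingers close. It gives the time, the measured TCP pose, the force and the opening at its end, in the units of the state.
- manip.observe(): the state, without advancing time (a new reading comes with each control period).
- manip.grab_frame(name): name is "scene" or "top" or "wrist"; returns the picture (384x512x3 uint8, red, green, blue); there is no depth.
- manip.camera_info(name): a dict with "fx", "fy", "cx", "cy" (pixels), "k1" (the pictures are not rectified: a ray, as slopes to the right and down, at radius r is drawn at 1 + k1 r^2 times it, then the intrinsics apply), "position" and "rotation" of the camera in the world; the wrist camera has in their place "mount" (4x4, takes a point from camera to tool coordinates, whose origin is the TCP and whose axes are the tool frame's). Camera axes: x right, y down, z forward; pixel columns grow to the right and rows downward; lengths in mm; the calibration is good to about 2 mm. A picture is of the moment at which its call begins: read the wrist's pose just before it. camera_info takes no time and is no camera call.
- manip.job_done(): hands the job in, once; it reports no verdict.
The state is a dict: "time": time; "joint_pos": joint angles; "qd": joint speeds; "effort": joint torques, N m; "position": TCP position; "eef_rot": TCP orientation; "force": force on the tool from outside, world axes, zero at the start; "wrist_torque": the same for the moment, N m; "opening": finger opening in mm.
Only numpy, scipy, OpenCV 4.12 (cv2) and the standard library are available. Lean on these libraries where they do the work, as an engineer would, in place of code of your own. Each camera call takes 0.05 s, during which the arm holds its last target. There are 200 camera calls.

## Task

Open the wooden specimen case: turn its two turn buttons right aside so that they clear the cover, lift the cover out by its upright handle, and lay it down flat on the bench and let go of it so that you can take it again by its plain end. Then put it in the low wooden cover rack, handle end first under the roof, lying flat between the front lip and the back stop, and let go. Leave the buttons turned aside, do not drop the cover, and leave the other things on the bench where they are.

Things in the scene. Friction and masses are not known exactly. Their poses are not given: they have to be found in the camera images.
- case: Fixed shallow box of light wood, 196 (x) x 132 (y) x 44 mm high; origin at the centre of its underside. Its top has a centred pocket 164 x 66 mm in which the cover lies flush on a ledge 36 mm above the bench, so the cover's edges cannot be gripped there. Case and rack stand on opposite sides of the bench, either way round; yaw of the case within 0.6 rad.
- button_left (a joint): Turn button angle (rad), vertical pivot at case x -35, y +48 mm; positive is counter-clockwise from above. At 0 its steel bar (10 mm wide, 5 thick, underside 45.5 mm above the bench) reaches 28 mm from the pivot over the cover and 16 mm outwards. Starts within 0.45 of 0, turns either way to stops at +-1.75, stays where left (friction 0.03 N m). Past 1.1 either way it clears the cover; 1.57 is along the rail.
- button_right (a joint): The same button on the case's -y rail, pivot at case x -35, y -48 mm; at 0 its long arm points to the case's +y, over the cover. Same bar, range, friction and sign (positive counter-clockwise from above).
- wing_left (a point): Middle of the left button's upright thumb wing, on its pivot axis, 59.5 mm above the bench. The wing is fixed on the bar: 30 mm long along the bar (point's y axis), 10 mm thick (point's x axis), from 50.5 to 68.5 mm above the bench.
- wing_right (a point): The same point of the right button.
- cover: Loose plywood panel, 160 (x) x 62 (y) x 8 mm, 60 to 105 g; origin at the centre of its underside. Near its +x end stands a handle rib 36 mm long (x), 10 mm thick (y), 24 mm high, centred at x +42 mm, top 32 mm above the underside; the -x end is plain. It starts in the case's pocket, axes along the case's. Once out it can be gripped across its 62 mm width.
- cover_handle (a point): Middle of the handle rib, at x = +42, z = +20 mm in the cover's frame.
- rack: Fixed low wooden rack, 194 (x) x 126 (y) mm, base board 6 mm thick; origin at the centre of its underside, open front at its -x end, yaw within 0.35 rad. Front lip x -94 to -88 mm, 80 mm wide, top 14 mm above the bench; back stop inner face x +88, top 28 mm. The cover (160 long) belongs on the base, origin near the rack's origin, its handle (+x) end to the rack's +x.
- rack_mouth (a point): Middle of the lower front edge of the rack's roof, at rack x -5 mm, 60 mm above the bench. The roof (underside 60, top 67 mm above the bench, 96 mm wide) runs from here to rack x +94 on two side walls 8 mm thick with inner faces at y +40 and -40. Between lip and roof the sides are open.
- bottle: Bystander: white plastic bottle, diameter 60, height 165 mm, origin centre of its underside. It and the loupe stand on the strip between case and rack, one nearer the robot and one farther.
- loupe: Bystander: folding steel loupe lying on the bench, 72 x 28 x 16 mm, origin on the bench, the body from x -30 to +42.
- jar: Bystander: amber jar, diameter 56, height 70 mm, origin centre of its underside.
- bone: Bystander: pale bone fragment, 112 (x) x 42 (y) x 32 mm, origin centre of its underside.
- brush: Bystander: brush lying along its x, 170 mm long, origin about its middle.
- notebook: Bystander: red notebook, 100 (x) x 150 (y) x 14 mm, origin centre of its underside.
- dish: Bystander: white shallow dish, diameter 90, height 20 mm, origin centre of its underside.

How it is judged (in metres and radians):
On the way, in this order (a step that is already met when the one before it is completed fails the run):
1. both turn buttons are turned aside (more than 1.1 rad), the cover still in the case ((value of joint button_left above 1.1 rad or value of joint button_left below -1.1 rad) and (value of joint button_right above 1.1 rad or value of joint button_right below -1.1 rad) and z of cover in the frame of case below 0.045 m), for 0.1 s.
2. the cover is lifted out, its underside more than 20 mm above the top of the case (z of cover in the frame of case above 0.064 m), for 0.1 s.
3. the cover is put down flat outside the rack, at rest and let go (contact force between cover and the fingers below 0.05 N and linear speed of cover below 0.02 m/s and angular speed of cover below 0.2 rad/s and angle between cover's own z axis and vertical below 0.15 rad and height (world z) of cover below 0.03 m and horizontal distance between cover and rack above 0.05 m and horizontal distance between cover and case above 0.05 m), for 0.2 s.
At the end, for the whole second after the job is handed in: The cover lies in the rack, handle end under the roof: its origin within 12 mm (x) and 13 mm (y) of the rack's origin, 3 to 10 mm above the bench, tilted less than 0.05 rad, at rest and let go; both buttons still more than 1.1 rad aside (x of cover in the frame of rack between -0.012 and 0.012 m and y of cover in the frame of rack between -0.013 and 0.013 m and z of cover in the frame of rack between 0.003 and 0.01 m and x of cover_handle in the frame of rack above 0.015 m and angle between cover's own z axis and vertical below 0.05 rad and linear speed of cover below 0.02 m/s and angular speed of cover below 0.2 rad/s and contact force between cover and the fingers below 0.05 N and (value of joint button_left above 1.1 rad or value of joint button_left below -1.1 rad) and (value of joint button_right above 1.1 rad or value of joint button_right below -1.1 rad)); the robot touches nothing.
It fails at once if a bystander is moved more than 25 mm or the bottle is tipped (distance of any of bottle, loupe, jar, bone, brush, notebook, dish from where it was at the start of the episode above 0.025 m or angle between bottle's own z axis and vertical above 0.5 rad).
It fails at once if the cover is dropped (falls free at more than 0.6 m/s) (contact force between cover and the fingers below 0.05 N and linear speed of cover above 0.6 m/s).
It also fails if it takes over 72 s, if anything falls off the work surface, if the arm or the gripper's body presses on something with over 40 N, if the wrist force passes 120 N, or if a joint passes its speed limit or range.

## Working session

There is one attempt and no reset: what is moved stays moved. The work goes in short steps, Python scripts to look and compute and a tool call to move; the robot and the scene stay as the last step left them, time stands still between calls to the robot, and variables do not carry over. Pictures are saved under pics/ and viewed, about 8 in all and at most 12, crops included, and the job is handed in when it is done.

Besides the shell and the picture viewer there is one more tool, called by a JSON object that holds its "name" and its "arguments", one argument or row to a line. carry_out: Moves the arm, as the interface text tells. Its arguments: {"type":"object","properties":{"steps":{"type":"array","items":{"type":"object","properties":{"hand":{"type":"number"},"x":{"type":"number"},"y":{"type":"number"},"z":{"type":"number"},"ax":{"type":"number"},"ay":{"type":"number"},"az":{"type":"number"}}}}},"required":["steps"]}

```bash
mkdir -p pics; ls
python3 - <<'E'
from rig import manip
import cv2, numpy as np
s=manip.observe(); print({k:np.round(v,3).tolist() for k,v in s.items()})
for n in ("scene","top","wrist"):
    print(n,manip.camera_info(n))
a=manip.grab_frame("top"); b=manip.grab_frame("scene")
cv2.imwrite("pics/top0.png",a[:,:,::-1]);cv2.imwrite("pics/scene0.png",b[:,:,::-1])
E
```

```text
pics
{'time': 0.0, 'joint_pos': [-1.232, 0.616, -0.013, 1.425, 0.008, 1.103, -0.04], 'qd': [-0.001, -0.001, -0.001, 0.0, 0.0, -0.001, 0.001], 'effort': [0.001, -45.893, 0.209, -16.575, -0.061, 0.02, 0.0], 'position': [232.199, 606.277, 217.492], 'eef_rot': [0.285, 1.552, -0.289], 'force': [-0.112, 0.469, -0.181], 'wrist_torque': [-0.033, -0.003, -0.059], 'opening': 92.74}
scene {'fx': 394.81742181561117, 'fy': 394.81742181561117, 'cx': 254.31047924879732, 'cy': 192.82838813075497, 'k1': 0.04636969237555183, 'position': array([1460.16475816, -368.56668812,  878.82057861]), 'rotation': array([-1.94374822, -1.31554535,  0.601812  ])}
top {'fx': 360.5551631007582, 'fy': 360.5551631007582, 'cx': 253.15655827281822, 'cy': 188.69004402500326, 'k1': -0.11511097349010231, 'position': array([ 317.30814548,   -3.34289619, 1222.2924224 ]), 'rotation': array([-2.13726082,  2.07323407, -0.23334596])}
wrist {'fx': 329.353050450191, 'fy': 329.353050450191, 'cx': 263.1111489378902, 'cy': 183.85721557421599, 'k1': -0.007252467721983333, 'mount': array([[-8.14522912e-04, -2.74524326e-01,  9.61579810e-01,
        -1.66161427e+02],
       [ 9.99999626e-01,  5.50053339e-05,  8.62770725e-04,
        -1.84134821e-01],
       [-2.89743570e-04,  9.61580153e-01,  2.74524179e-01,
        -7.42866604e+01],
       [ 0.00000000e+00,  0.00000000e+00,  0.00000000e+00,
         1.00000000e+00]])}
```

View pics/top0.png

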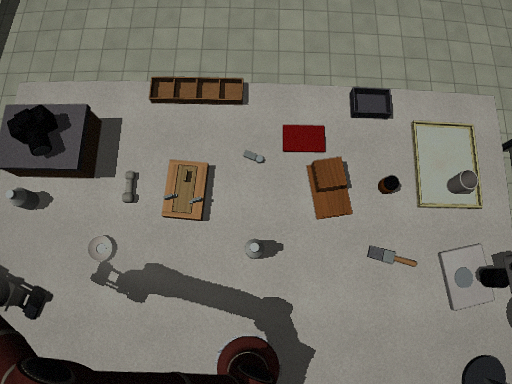

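```bash
cat > h.py <<'E'
import cv2, numpy as np
from scipy.spatial.transform import Rotation as R
from rig import manip
def cam(n, s=None):
    c=manip.camera_info(n)
    if n=="wrist":
        s=s or manip.observe(); Rt=R.from_rotvec(s["eef_rot"]).as_matrix(); M=np.array(c["mount"])
        return c, Rt@M[:3,:3], Rt@M[:3,3]+np.array(s["position"])
    return c, R.from_rotvec(c["rotation"]).as_matrix(), np.array(c["position"])
def ray(C,uv):
    c,Rm,p=C; d=np.array([(uv[0]-c["cx"])/c["fx"],(uv[1]-c["cy"])/c["fy"]]); u=d.copy()
    for _ in range(20): u=d/(1+c["k1"]*(u@u))
    return p, Rm@np.array([u[0],u[1],1])
def plane(C,uv,z):
    p,d=ray(C,uv); return p+d*(z-p[2])/d[2]
def proj(C,P):
    c,Rm,p=C; q=Rm.T@(np.array(P)-p); u=q[:2]/q[2]; u=u*(1+c["k1"]*(u@u))
    return np.array([c["cx"]+c["fx"]*u[0],c["cy"]+c["fy"]*u[1]])
def snap(n,name):
    s=manip.observe(); a=manip.grab_frame(n)[:,:,::-1].copy(); cv2.imwrite(f"pics/{name}.png",a); return s,a
E
python3 - <<'E'
import cv2,numpy as np
a=cv2.imread("pics/top0.png")
A=cv2.resize(a[145:235,150:215],None,fx=6,fy=6,interpolation=cv2.INTER_CUBIC)
B=cv2.resize(a[145:235,295:360],None,fx=6,fy=6,interpolation=cv2.INTER_CUBIC)
cv2.imwrite("pics/t1.png",np.hstack([A,B]))
E
```

```text
(no output)
```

View pics/t1.png

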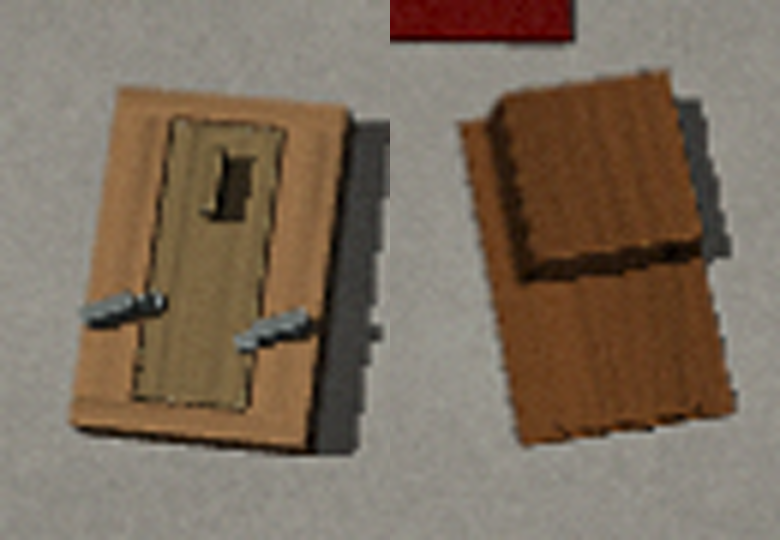

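Run:
```python
from h import *
C=cam("top")
def f(l,ox,z): return np.array([plane(C,(ox+(u+.5)/6-.5,145+(v+.5)/6-.5),z)[:2] for u,v in l])
c=f([(118,88),(348,106),(308,447),(72,425)],150,44)
print(c.round(1).tolist(), c.mean(0), [np.linalg.norm(c[i]-c[(i+1)%4]).round(1) for i in range(4)])
d=(c[0]+c[1]-c[2]-c[3]); print("yaw",np.arctan2(d[1],d[0])); d=(c[0]+c[3]-c[1]-c[2]); print(np.arctan2(-d[0],d[1]))
r=f([(505,95),(668,70),(703,238),(525,258)],295-65,67)
print(r.round(1).tolist(), [np.linalg.norm(r[i]-r[(i+1)%4]).round(1) for i in range(4)])
b=f([(460,120),(520,445),(735,410)],230,6)
print(b.round(1).tolist(),np.linalg.norm(b[0]-b[1]),np.linalg.norm(b[1]-b[2]),"centre",(b[0]+b[2])/2,"yaw",np.arctan2(*(b[0]-b[1])[::-1]))
```

```text
[[675.4, 290.7], [668.3, 157.9], [472.9, 168.7], [480.6, 300.7]] [574.29060813 229.49597921] [np.float64(133.0), np.float64(195.8), np.float64(132.2), np.float64(195.0)]
yaw -0.053213240622117686
-0.055608693599301505
[[679.1, -200.8], [697.1, -293.6], [600.3, -310.7], [585.9, -211.1]] [np.float64(94.5), np.float64(98.3), np.float64(100.6), np.float64(93.8)]
[[682.0, -184.5], [490.9, -218.4], [514.4, -343.0]] 194.08509392159232 126.7895738585787 centre [ 598.19031931 -263.73042202] yaw 0.17564696427780924
```

Run:
```python
from h import *
s=manip.observe(); print(R.from_rotvec(s["eef_rot"]).as_matrix().round(3).tolist(), s["position"])
C=cam("top")
print("bottle top",plane(C,(254,242),165),"loupe",plane(C,(245,152),5),plane(C,(264,160),5))
for n,x,y in(("wl",-35,48),("wr",-35,-48),("h",42,0)):
    a=-.054;print(n,574.3+x*np.cos(a)-y*np.sin(a),229.5+x*np.sin(a)+y*np.cos(a))
```

```text
[[-0.001, 0.358, 0.934], [-0.002, 0.934, -0.358], [-1.0, -0.002, 0.0]] [232.23088605 606.33593516 217.5844879 ]
bottle top [394.57682207  -7.80861378 165.        ] loupe [721.78242739  32.72616417   5.        ] [694.26609437 -35.26836411   5.        ]
wl 541.9417580725684 279.31911459837295
wr 536.7602771292619 183.45904858945474
h 616.2387788789017 227.2331020873034
```

{"name": "carry_out", "arguments": {
  "steps": [
    {"hand":130,"x":31,"y":-37,"z":0,"az":-0.097},
    {"hand":130,"x":31,"y":-37,"z":0,"az":-0.097},
    {"hand":130,"x":31,"y":-37,"z":0,"az":-0.097},
    {"hand":130,"x":31,"y":-37,"z":0,"az":-0.097},
    {"hand":130,"x":31,"y":-37,"z":0,"az":-0.097},
    {"hand":130,"x":31,"y":-37,"z":0,"az":-0.097},
    {"hand":130,"x":31,"y":-37,"z":0,"az":-0.097},
    {"hand":130,"x":31,"y":-37,"z":0,"az":-0.097},
    {"hand":130,"x":31,"y":-37,"z":0,"az":-0.097},
    {"hand":130,"x":31,"y":-37,"z":0,"az":-0.097},
    {"hand":130},
    {"hand":130}
  ]
}}

```text
schema error: expected keys hand, x, y, z, ax, ay, az
```

Run:
```python
from h import *
s,a=snap("wrist","w1"); print(s["time"],s["position"],R.from_rotvec(s["eef_rot"]).as_matrix()[:,1],s["opening"])
```

```text
0.1 [232.23088605 606.33593516 217.5844879 ] [ 0.35764837  0.93385338 -0.00234627] 93.36998607603962
```

View pics/w1.png

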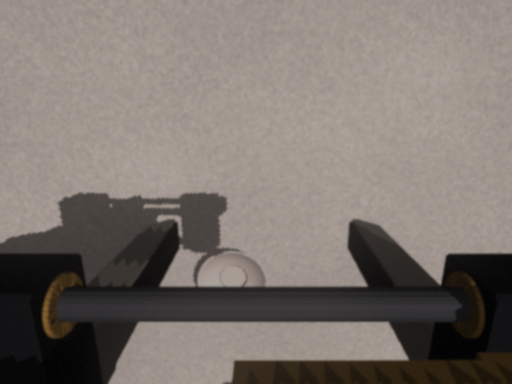

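{"name": "carry_out", "arguments": {
  "steps": [
    {"hand":130,"x":31,"y":-41,"z":0,"ax":0,"ay":0,"az":-0.097},
    {"hand":130,"x":31,"y":-41,"z":0,"ax":0,"ay":0,"az":-0.097},
    {"hand":130,"x":31,"y":-41,"z":0,"ax":0,"ay":0,"az":-0.097},
    {"hand":130,"x":31,"y":-41,"z":0,"ax":0,"ay":0,"az":-0.097},
    {"hand":130,"x":31,"y":-41,"z":0,"ax":0,"ay":0,"az":-0.097},
    {"hand":130,"x":31,"y":-41,"z":0,"ax":0,"ay":0,"az":-0.097},
    {"hand":130,"x":31,"y":-41,"z":0,"ax":0,"ay":0,"az":-0.097},
    {"hand":130,"x":31,"y":-41,"z":0,"ax":0,"ay":0,"az":-0.097},
    {"hand":130,"x":31,"y":-41,"z":0,"ax":0,"ay":0,"az":-0.097},
    {"hand":130,"x":31,"y":-41,"z":0,"ax":0,"ay":0,"az":-0.097},
    {"hand":130,"x":0,"y":0,"z":0,"ax":0,"ay":0,"az":0},
    {"hand":130,"x":0,"y":0,"z":0,"ax":0,"ay":0,"az":0}
  ]
}}

```text
time: 1.65
position: [541.8, 197.7, 218.2]
eef_rot: [1.034, 1.313, -1.034]
force: [-0.2, 0.7, -1.0]
opening: 45.6
```

Run:
```python
from h import *
s,a=snap("wrist","w2"); print(s["time"],s["position"],R.from_rotvec(s["eef_rot"]).as_matrix()[:,1],s["opening"])
```

```text
1.65 [541.79322294 197.74195217 218.23162423] [ 0.97227644  0.23383087 -0.00128529] 45.608696317630006
```

View pics/w2.png

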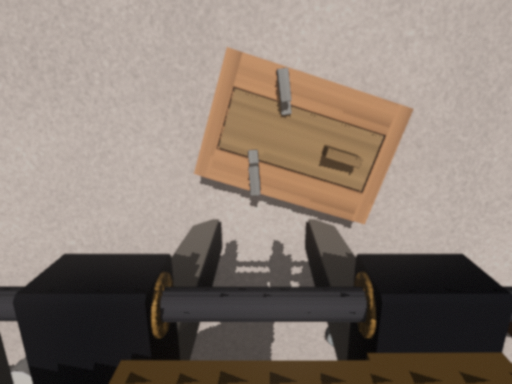

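Run:
```python
from h import *
a=cv2.imread("pics/w2.png"); C=cam("wrist")
hsv=cv2.cvtColor(a,cv2.COLOR_BGR2HSV)
m=((hsv[:,:,1]>70)&(hsv[:,:,2]>60)).astype(np.uint8); m[235:]=0
cs,_=cv2.findContours(m,cv2.RETR_EXTERNAL,cv2.CHAIN_APPROX_NONE); k=max(cs,key=cv2.contourArea)
hull=cv2.convexHull(k)
print("poly",cv2.approxPolyDP(hull,6,True)[:,0].tolist())
P=np.array([plane(C,p,44)[:2] for p in hull[:,0].astype(float)],np.float32)
print("rect",cv2.minAreaRect(P))
ins=np.zeros(m.shape,np.uint8); cv2.drawContours(ins,[hull],-1,1,-1)
st=((hsv[:,:,1]<60)&(ins>0)).astype(np.uint8)
st=cv2.morphologyEx(st,cv2.MORPH_OPEN,np.ones((3,3),np.uint8))
for c in cv2.findContours(st,cv2.RETR_EXTERNAL,cv2.CHAIN_APPROX_NONE)[0]:
    if cv2.contourArea(c)<80: continue
    Q=np.array([plane(C,p,55)[:2] for p in c[:,0].astype(float)],np.float32)
    vx,vy,x0,y0=cv2.fitLine(Q,cv2.DIST_L2,0,.01,.01).ravel(); t=(Q-[x0,y0])@[vx,vy]
    print(cv2.contourArea(c),c[:,0].min(0),c[:,0].max(0),"c",x0,y0,"dir angle",np.arctan2(vy,vx),"ends",[x0+vx*t.min(),y0+vy*t.min()],[x0+vx*t.max(),y0+vy*t.max()])
crop=cv2.resize(a[30:230,180:420],None,fx=3.3,fy=3,interpolation=cv2.INTER_CUBIC); cv2.imwrite("pics/w2c.png",cv2.resize(a[40:230,190:420],None,fx=3,fy=3,interpolation=cv2.INTER_CUBIC))
```

```text
poly [[227, 47], [412, 109], [364, 223], [194, 173]]
rect ((574.8981323242188, 230.5999755859375), (133.17811584472656, 195.97230529785156), 86.37223052978516)
371.0 [248 150] [259 193] c 534.8434 191.35773 dir angle -1.2771527 ends [np.float32(528.26654), np.float32(213.1077)] [np.float32(541.5835), np.float32(169.06798)]
434.5 [277  68] [290 114] c 545.1747 276.13818 dir angle -1.2294772 ends [np.float32(538.1414), np.float32(295.9378)] [np.float32(552.5599), np.float32(255.34784)]
```

View pics/w2c.png

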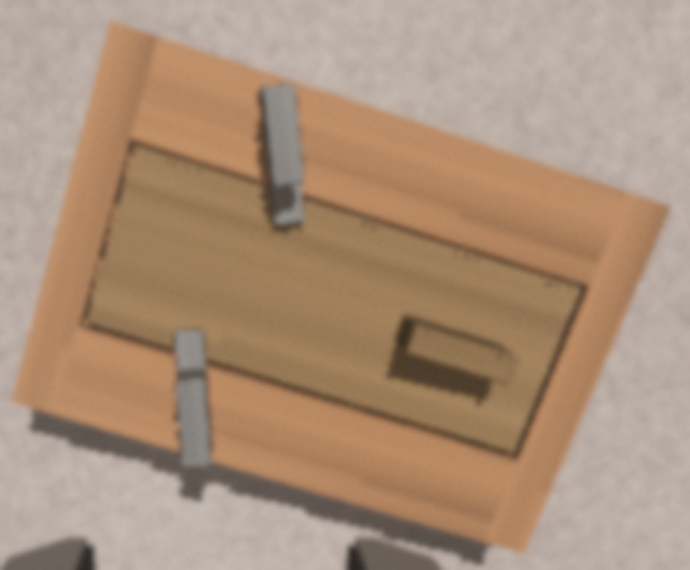

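{"name": "carry_out", "arguments": {
  "steps": [
    {"hand":130,"x":-5,"y":-14,"z":-30,"ax":0,"ay":0,"az":0.055},
    {"hand":130,"x":0,"y":0,"z":-50,"ax":0,"ay":0,"az":0},
    {"hand":130,"x":0,"y":0,"z":-50,"ax":0,"ay":0,"az":0},
    {"hand":130,"x":0,"y":0,"z":-25,"ax":0,"ay":0,"az":0},
    {"hand":130,"x":0,"y":0,"z":-9,"ax":0,"ay":0,"az":0},
    {"hand":255,"x":0,"y":0,"z":0,"ax":0,"ay":0,"az":0},
    {"hand":255,"x":0,"y":0,"z":0,"ax":0,"ay":0,"az":0},
    {"hand":255,"x":0,"y":0,"z":0,"ax":0,"ay":0,"az":0},
    {"hand":255,"x":0,"y":0,"z":0,"ax":0,"ay":0,"az":0},
    {"hand":255,"x":0,"y":0,"z":0,"ax":0,"ay":0,"az":0}
  ]
}}

```text
time: 2.95
position: [536.2, 182.6, 55.2]
eef_rot: [0.992, 1.334, -0.995]
force: [-3.2, -0.6, 5.2]
opening: 9.8
```

{"name": "carry_out", "arguments": {
  "steps": [
    {"hand":255,"x":0,"y":0,"z":0,"ax":0,"ay":0,"az":0.15},
    {"hand":255,"x":0,"y":0,"z":0,"ax":0,"ay":0,"az":0.15},
    {"hand":255,"x":0,"y":0,"z":0,"ax":0,"ay":0,"az":0.15},
    {"hand":255,"x":0,"y":0,"z":0,"ax":0,"ay":0,"az":0.15},
    {"hand":255,"x":0,"y":0,"z":0,"ax":0,"ay":0,"az":0.15},
    {"hand":255,"x":0,"y":0,"z":0,"ax":0,"ay":0,"az":0.15},
    {"hand":255,"x":0,"y":0,"z":0,"ax":0,"ay":0,"az":0.15},
    {"hand":255,"x":0,"y":0,"z":0,"ax":0,"ay":0,"az":0.15},
    {"hand":255,"x":0,"y":0,"z":0,"ax":0,"ay":0,"az":0},
    {"hand":130,"x":0,"y":0,"z":0,"ax":0,"ay":0,"az":0},
    {"hand":130,"x":0,"y":0,"z":0,"ax":0,"ay":0,"az":0},
    {"hand":130,"x":0,"y":0,"z":0,"ax":0,"ay":0,"az":0}
  ]
}}

```text
time: 4.45
position: [537.4, 182.1, 54.4]
eef_rot: [0.063, 1.57, -0.065]
force: [-0.3, -0.5, 1.0]
opening: 35.2
```

Run:
```python
from h import *
s=manip.observe();v=R.from_rotvec(s["eef_rot"]).as_matrix()[:,1]; print(s["time"],s["position"],np.arctan2(v[1],v[0]),s["opening"],s["joint_pos"])
```

```text
4.45 [537.44104855 182.09126141  54.41129852] 1.4887665009998194 35.24889844066316 [-0.28172594  0.70023593 -0.13274609  1.82894958  0.14865915  0.62284877
  0.98416379]
```

{"name": "carry_out", "arguments": {
  "steps": [
    {"hand":130,"x":0,"y":0,"z":45,"ax":0,"ay":0,"az":0},
    {"hand":130,"x":1,"y":16,"z":0,"ax":0,"ay":0,"az":-0.164},
    {"hand":130,"x":1,"y":16,"z":0,"ax":0,"ay":0,"az":-0.164},
    {"hand":130,"x":1,"y":16,"z":0,"ax":0,"ay":0,"az":-0.164},
    {"hand":130,"x":1,"y":16,"z":0,"ax":0,"ay":0,"az":-0.164},
    {"hand":130,"x":1,"y":16,"z":0,"ax":0,"ay":0,"az":-0.164},
    {"hand":130,"x":1,"y":16,"z":0,"ax":0,"ay":0,"az":-0.164},
    {"hand":130,"x":0,"y":2,"z":0,"ax":0,"ay":0,"az":-0.164},
    {"hand":130,"x":0,"y":0,"z":-30,"ax":0,"ay":0,"az":0},
    {"hand":130,"x":0,"y":0,"z":-15,"ax":0,"ay":0,"az":0},
    {"hand":255,"x":0,"y":0,"z":0,"ax":0,"ay":0,"az":0},
    {"hand":255,"x":0,"y":0,"z":0,"ax":0,"ay":0,"az":0},
    {"hand":255,"x":0,"y":0,"z":0,"ax":0,"ay":0,"az":0},
    {"hand":255,"x":0,"y":0,"z":0,"ax":0,"ay":0,"az":0}
  ]
}}

```text
time: 6.2
position: [542.0, 280.4, 55.1]
eef_rot: [0.952, 1.354, -0.956]
force: [-6.1, -1.6, 4.9]
opening: 9.9
```

{"name": "carry_out", "arguments": {
  "steps": [
    {"hand":255,"x":0,"y":0,"z":0,"ax":0,"ay":0,"az":0.15},
    {"hand":255,"x":0,"y":0,"z":0,"ax":0,"ay":0,"az":0.15},
    {"hand":255,"x":0,"y":0,"z":0,"ax":0,"ay":0,"az":0.15},
    {"hand":255,"x":0,"y":0,"z":0,"ax":0,"ay":0,"az":0.15},
    {"hand":255,"x":0,"y":0,"z":0,"ax":0,"ay":0,"az":0.15},
    {"hand":255,"x":0,"y":0,"z":0,"ax":0,"ay":0,"az":0.15},
    {"hand":255,"x":0,"y":0,"z":0,"ax":0,"ay":0,"az":0.15},
    {"hand":255,"x":0,"y":0,"z":0,"ax":0,"ay":0,"az":0.12},
    {"hand":255,"x":0,"y":0,"z":0,"ax":0,"ay":0,"az":0},
    {"hand":130,"x":0,"y":0,"z":0,"ax":0,"ay":0,"az":0},
    {"hand":130,"x":0,"y":0,"z":0,"ax":0,"ay":0,"az":0},
    {"hand":130,"x":0,"y":0,"z":0,"ax":0,"ay":0,"az":0},
    {"hand":130,"x":0,"y":0,"z":55,"ax":0,"ay":0,"az":0},
    {"hand":130,"x":0,"y":0,"z":55,"ax":0,"ay":0,"az":0},
    {"hand":130,"x":25,"y":-25,"z":30,"ax":0,"ay":0,"az":0},
    {"hand":130,"x":25,"y":-25,"z":20,"ax":0,"ay":0,"az":0},
    {"hand":130,"x":0,"y":0,"z":0,"ax":0,"ay":0,"az":0}
  ]
}}

```text
time: 8.32
position: [597.0, 227.3, 216.3]
eef_rot: [0.051, 1.564, -0.052]
force: [-0.3, 0.6, 0.0]
opening: 45.4
```

Run:
```python
from h import *
s,a=snap("wrist","w3");v=R.from_rotvec(s["eef_rot"]).as_matrix()[:,1]; print(s["time"],s["position"],np.arctan2(v[1],v[0]),s["opening"])
```

```text
8.325 [597.0341315  227.30895515 216.32093347] 1.5049141930480328 45.41903677470483
```

View pics/w3.png

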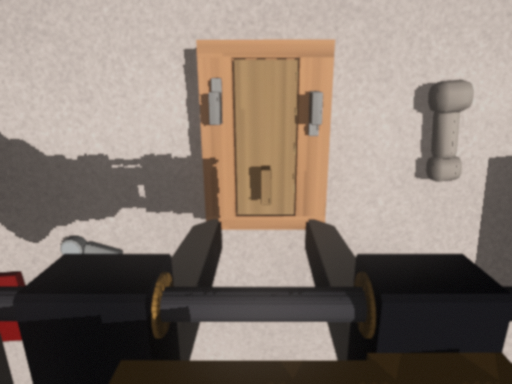

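Run:
```python
from h import *
C=cam("wrist")
for p,z in (((266,167),68),((266,205),68),((197,42),44),((334,41),44),((326,228),44),((207,228),44)): print(p,plane(C,p,z))
```

```text
(266, 167) [592.77295952 232.05651003  68.        ]
(266, 205) [631.95127345 229.72306934  68.        ]
(197, 42) [472.90751067 173.85358227  44.        ]
(334, 41) [480.04929526 303.58759016  44.        ]
(326, 228) [671.64008765 294.16560393  44.        ]
(207, 228) [663.43716967 162.62026933  44.        ]
```

{"name": "carry_out", "arguments": {
  "steps": [
    {"hand":130,"x":18,"y":2,"z":-40,"ax":0,"ay":0,"az":0.01},
    {"hand":130,"x":0,"y":0,"z":-50,"ax":0,"ay":0,"az":0},
    {"hand":130,"x":0,"y":0,"z":-45,"ax":0,"ay":0,"az":0},
    {"hand":130,"x":0,"y":0,"z":-22,"ax":0,"ay":0,"az":0},
    {"hand":130,"x":0,"y":0,"z":-10,"ax":0,"ay":0,"az":0},
    {"hand":255,"x":0,"y":0,"z":0,"ax":0,"ay":0,"az":0},
    {"hand":255,"x":0,"y":0,"z":0,"ax":0,"ay":0,"az":0},
    {"hand":255,"x":0,"y":0,"z":0,"ax":0,"ay":0,"az":0},
    {"hand":255,"x":0,"y":0,"z":0,"ax":0,"ay":0,"az":0},
    {"hand":255,"x":0,"y":0,"z":0,"ax":0,"ay":0,"az":0}
  ]
}}

```text
time: 9.62
position: [611.8, 230.2, 48.6]
eef_rot: [0.037, 1.571, -0.043]
force: [-1.9, -4.5, 4.4]
opening: 9.5
```

{"name": "carry_out", "arguments": {
  "steps": [
    {"hand":255,"x":0,"y":0,"z":6,"ax":0,"ay":0,"az":0},
    {"hand":255,"x":0,"y":0,"z":10,"ax":0,"ay":0,"az":0},
    {"hand":255,"x":0,"y":0,"z":15,"ax":0,"ay":0,"az":0},
    {"hand":255,"x":0,"y":0,"z":25,"ax":0,"ay":0,"az":0},
    {"hand":255,"x":0,"y":0,"z":25,"ax":0,"ay":0,"az":0},
    {"hand":255,"x":0,"y":0,"z":15,"ax":0,"ay":0,"az":0},
    {"hand":255,"x":0,"y":0,"z":0,"ax":0,"ay":0,"az":0},
    {"hand":255,"x":0,"y":0,"z":0,"ax":0,"ay":0,"az":0}
  ]
}}

```text
time: 10.62
position: [610.8, 233.0, 142.8]
eef_rot: [0.038, 1.572, -0.038]
force: [-0.0, -0.2, -0.4]
opening: 9.6
```

Run:
```python
from h import *
s,a=snap("scene","s1"); print(s["time"],s["position"],s["opening"],s["force"])
cv2.imwrite("pics/s1c.png",cv2.resize(a[100:300,60:360],None,fx=2.5,fy=2.5,interpolation=cv2.INTER_CUBIC))
C=cam("scene");print(proj(C,[574,229,44]))
```

```text
10.625 [610.78998362 233.00434347 142.82120264] 9.564330483451561 [-0.03523214 -0.21585736 -0.35647772]
[317.66710441 182.64693168]
```

View pics/s1.png

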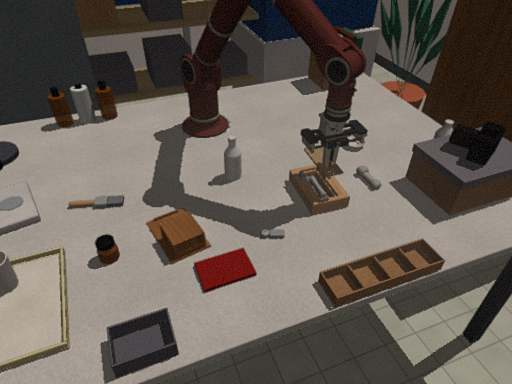

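{"name": "carry_out", "arguments": {
  "steps": [
    {"hand":255,"x":2,"y":-20,"z":0,"ax":0,"ay":0,"az":0.025},
    {"hand":255,"x":2,"y":-32,"z":0,"ax":0,"ay":0,"az":0.03},
    {"hand":255,"x":2,"y":-32,"z":0,"ax":0,"ay":0,"az":0.03},
    {"hand":255,"x":2,"y":-32,"z":0,"ax":0,"ay":0,"az":0.03},
    {"hand":255,"x":2,"y":-32,"z":0,"ax":0,"ay":0,"az":0.03},
    {"hand":255,"x":2,"y":-32,"z":0,"ax":0,"ay":0,"az":0.03},
    {"hand":255,"x":2,"y":-32,"z":0,"ax":0,"ay":0,"az":0.03},
    {"hand":255,"x":1,"y":-20,"z":0,"ax":0,"ay":0,"az":0.025},
    {"hand":255,"x":0,"y":-14,"z":-10,"ax":0,"ay":0,"az":0},
    {"hand":255,"x":0,"y":0,"z":-30,"ax":0,"ay":0,"az":0},
    {"hand":255,"x":0,"y":0,"z":-40,"ax":0,"ay":0,"az":0},
    {"hand":255,"x":0,"y":0,"z":-25,"ax":0,"ay":0,"az":0},
    {"hand":255,"x":0,"y":0,"z":-10,"ax":0,"ay":0,"az":0},
    {"hand":255,"x":0,"y":0,"z":0,"ax":0,"ay":0,"az":0}
  ]
}}

```text
time: 12.42
position: [626.0, -12.6, 27.8]
eef_rot: [-0.142, 1.568, 0.143]
force: [-0.4, 0.7, -0.5]
opening: 9.5
```

Run:
```python
from h import *
s,a=snap("scene","s2"); print(s["time"],s["position"],s["opening"],s["force"],s["wrist_torque"])
C=cam("scene");u,v=proj(C,[585,-20,10]).astype(int);print(u,v)
cv2.imwrite("pics/s2c.png",cv2.resize(a[v-60:v+40,u-65:u+65],None,fx=5,fy=5,interpolation=cv2.INTER_CUBIC))
```

```text
12.425 [625.99280374 -12.57156975  27.83164809] 9.49262430641317 [-0.44842724  0.65471114 -0.53648738] [ 0.01170948 -0.02702149  0.02933089]
250 210
```

View pics/s2c.png

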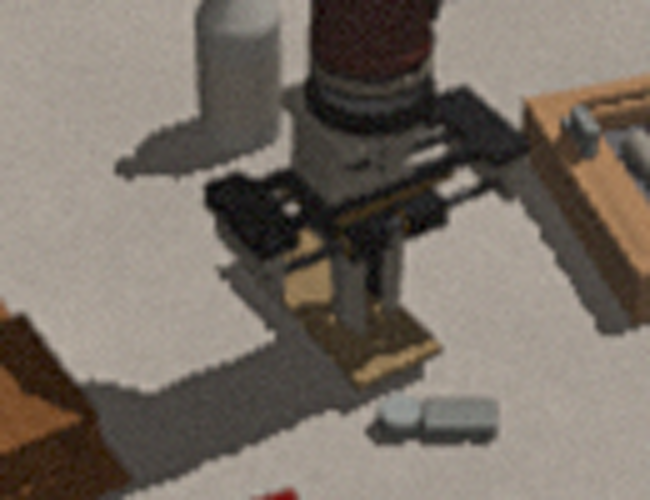

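{"name": "carry_out", "arguments": {
  "steps": [
    {"hand":255,"x":0,"y":0,"z":-7,"ax":0,"ay":0,"az":0},
    {"hand":255,"x":0,"y":0,"z":-5,"ax":0,"ay":0,"az":0},
    {"hand":255,"x":0,"y":0,"z":-2,"ax":0,"ay":0,"az":0},
    {"hand":255,"x":0,"y":0,"z":0,"ax":0,"ay":0,"az":0}
  ]
}}

```text
time: 12.98
position: [626.4, -13.1, 14.6]
eef_rot: [-0.142, 1.566, 0.142]
force: [-0.6, -0.9, -0.9]
opening: 9.7
```

{"name": "carry_out", "arguments": {
  "steps": [
    {"hand":255,"x":0,"y":0,"z":-1.5,"ax":0,"ay":0,"az":0},
    {"hand":255,"x":0,"y":0,"z":-1,"ax":0,"ay":0,"az":0},
    {"hand":255,"x":0,"y":0,"z":0,"ax":0,"ay":0,"az":0}
  ]
}}

```text
time: 13.35
position: [626.6, -13.0, 12.5]
eef_rot: [-0.142, 1.566, 0.142]
force: [-1.2, -0.1, 2.7]
opening: 9.6
```

{"name": "carry_out", "arguments": {
  "steps": [
    {"hand":130,"x":0,"y":0,"z":0,"ax":0,"ay":0,"az":0},
    {"hand":130,"x":0,"y":0,"z":0,"ax":0,"ay":0,"az":0},
    {"hand":130,"x":0,"y":0,"z":0,"ax":0,"ay":0,"az":0},
    {"hand":130,"x":0,"y":0,"z":10,"ax":0,"ay":0,"az":0},
    {"hand":130,"x":0,"y":0,"z":40,"ax":0,"ay":0,"az":0},
    {"hand":60,"x":0,"y":0,"z":50,"ax":0,"ay":0,"az":0},
    {"hand":0,"x":0,"y":0,"z":50,"ax":0,"ay":0,"az":0},
    {"hand":0,"x":0,"y":0,"z":40,"ax":0,"ay":0,"az":0},
    {"hand":0,"x":0,"y":0,"z":0,"ax":0,"ay":0,"az":0},
    {"hand":0,"x":0,"y":0,"z":0,"ax":0,"ay":0,"az":0}
  ]
}}

```text
time: 14.6
position: [625.8, -13.2, 201.8]
eef_rot: [-0.142, 1.567, 0.142]
force: [0.5, 0.1, -1.1]
opening: 90.7
```

Run:
```python
from h import *
s,a=snap("wrist","w4");v=R.from_rotvec(s["eef_rot"]).as_matrix()[:,1]; print(s["time"],s["position"],np.arctan2(v[1],v[0]),s["opening"])
C=cam("wrist",s); hsv=cv2.cvtColor(a,cv2.COLOR_BGR2HSV)
m=((hsv[:,:,1]>75)&(hsv[:,:,2]>50)).astype(np.uint8); m[240:]=0
k=max(cv2.findContours(m,cv2.RETR_EXTERNAL,cv2.CHAIN_APPROX_NONE)[0],key=cv2.contourArea); h=cv2.convexHull(k)
print(cv2.approxPolyDP(h,5,True)[:,0].tolist())
print(cv2.minAreaRect(np.array([plane(C,p,8)[:2] for p in h[:,0].astype(float)],np.float32)))
```

```text
14.6 [625.79129243 -13.15083319 201.82528149] 1.7520205401090565 90.67686343559456
[[85, 0], [108, 177], [62, 191], [0, 191], [0, 0]]
((608.07421875, -259.0018615722656), (198.33798217773438, 126.47036743164062), 9.639348030090332)
```

View pics/w4.png

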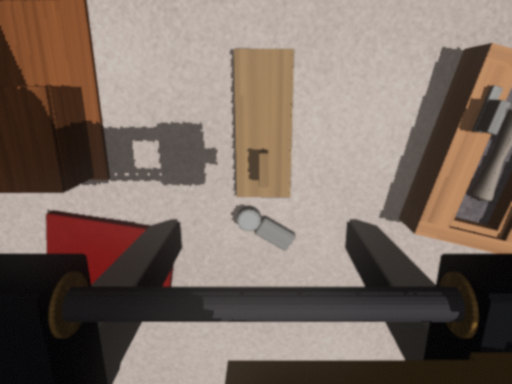

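Run:
```python
from h import *
a=cv2.imread("pics/w4.png"); C=cam("wrist"); hsv=cv2.cvtColor(a,cv2.COLOR_BGR2HSV)
m=((hsv[:,:,1]>60)&(hsv[:,:,2]>50)).astype(np.uint8); m[202:]=0; m[:,:222]=0; m[:,310:]=0
k=max(cv2.findContours(m,cv2.RETR_EXTERNAL,cv2.CHAIN_APPROX_NONE)[0],key=cv2.contourArea); h=cv2.convexHull(k)
print(cv2.approxPolyDP(h,5,True)[:,0].tolist())
print(cv2.minAreaRect(np.array([plane(C,p,8)[:2] for p in h[:,0].astype(float)],np.float32)))
for p in ((85,0),(108,177)): print(plane(C,p,6))
```

```text
[[234, 49], [293, 50], [289, 196], [236, 194]]
((589.2726440429688, -21.169219970703125), (158.01034545898438, 62.30522918701172), 10.291370391845703)
[ 499.22293516 -216.19696932    6.        ]
[ 676.9749567  -183.62781163    6.        ]
```

{"name": "carry_out", "arguments": {
  "steps": [
    {"hand":0,"x":-39,"y":-8,"z":-30,"ax":0,"ay":0,"az":0},
    {"hand":0,"x":-39,"y":-7,"z":-30,"ax":0,"ay":0,"az":0},
    {"hand":0,"x":0,"y":0,"z":-50,"ax":0,"ay":0,"az":0},
    {"hand":0,"x":0,"y":0,"z":-45,"ax":0,"ay":0,"az":0},
    {"hand":0,"x":0,"y":0,"z":-25,"ax":0,"ay":0,"az":0},
    {"hand":0,"x":0,"y":0,"z":-10,"ax":0,"ay":0,"az":0},
    {"hand":0,"x":0,"y":0,"z":0,"ax":0,"ay":0,"az":0}
  ]
}}

```text
time: 15.52
position: [547.8, -27.9, 11.3]
eef_rot: [-0.142, 1.568, 0.143]
force: [-0.3, -0.2, 0.7]
opening: 93.1
```

{"name": "carry_out", "arguments": {
  "steps": [
    {"hand":0,"x":0,"y":0,"z":-5,"ax":0,"ay":0,"az":0},
    {"hand":0,"x":0,"y":0,"z":-3,"ax":0,"ay":0,"az":0},
    {"hand":0,"x":0,"y":0,"z":0,"ax":0,"ay":0,"az":0},
    {"hand":255,"x":0,"y":0,"z":0,"ax":0,"ay":0,"az":0},
    {"hand":255,"x":0,"y":0,"z":0,"ax":0,"ay":0,"az":0},
    {"hand":255,"x":0,"y":0,"z":0,"ax":0,"ay":0,"az":0},
    {"hand":255,"x":0,"y":0,"z":0,"ax":0,"ay":0,"az":0},
    {"hand":255,"x":0,"y":0,"z":0,"ax":0,"ay":0,"az":0}
  ]
}}

```text
time: 16.52
position: [548.5, -28.0, 4.2]
eef_rot: [-0.142, 1.566, 0.142]
force: [-0.9, 0.3, 0.0]
opening: 61.2
```

{"name": "carry_out", "arguments": {
  "steps": [
    {"hand":0,"x":0,"y":0,"z":0,"ax":0,"ay":0,"az":0},
    {"hand":0,"x":0,"y":0,"z":0,"ax":0,"ay":0,"az":0},
    {"hand":0,"x":0,"y":0,"z":0,"ax":0,"ay":0,"az":0},
    {"hand":0,"x":0,"y":0,"z":40,"ax":0,"ay":0,"az":0},
    {"hand":0,"x":0,"y":0,"z":60,"ax":0,"ay":0,"az":0},
    {"hand":0,"x":0,"y":0,"z":60,"ax":0,"ay":0,"az":0},
    {"hand":0,"x":0,"y":-10,"z":60,"ax":0,"ay":0,"az":0},
    {"hand":0,"x":17,"y":-40,"z":10,"ax":0,"ay":0,"az":0},
    {"hand":0,"x":17,"y":-45,"z":0,"ax":0,"ay":0,"az":0},
    {"hand":0,"x":17,"y":-45,"z":0,"ax":0,"ay":0,"az":0},
    {"hand":0,"x":17,"y":-45,"z":0,"ax":0,"ay":0,"az":0},
    {"hand":0,"x":17,"y":-45,"z":0,"ax":0,"ay":0,"az":0},
    {"hand":0,"x":0,"y":0,"z":0,"ax":0,"ay":0,"az":0},
    {"hand":0,"x":0,"y":0,"z":0,"ax":0,"ay":0,"az":0}
  ]
}}

```text
time: 18.27
position: [633.2, -256.8, 233.6]
eef_rot: [-0.141, 1.567, 0.144]
force: [0.1, 0.0, 0.4]
opening: 92.8
```

Run:
```python
from h import *
s,a=snap("wrist","w5");v=R.from_rotvec(s["eef_rot"]).as_matrix()[:,1]; print(s["time"],s["position"],s["eef_rot"],np.arctan2(v[1],v[0]),s["opening"])
C=cam("wrist",s); hsv=cv2.cvtColor(a,cv2.COLOR_BGR2HSV)
m=((hsv[:,:,1]>90)).astype(np.uint8); m[245:]=0
k=max(cv2.findContours(m,cv2.RETR_EXTERNAL,cv2.CHAIN_APPROX_NONE)[0],key=cv2.contourArea); h=cv2.convexHull(k)
print(cv2.approxPolyDP(h,4,True)[:,0].tolist())
a0=.178
for x,y,z in ((-94,40,14),(-94,-40,14),(-97,63,6),(-97,-63,6),(-5,48,67),(-5,-48,67),(94,48,67),(94,-48,67)):
    p=proj(C,(598.2+x*np.cos(a0)-y*np.sin(a0),-263.7+x*np.sin(a0)+y*np.cos(a0),z)); print((x,y,z),p.round(1)); cv2.circle(a,tuple(int(round(t)) for t in p),2,(255,255,0),-1)
cv2.imwrite("pics/w5c.png",cv2.resize(a[0:260,120:400],None,fx=2.2,fy=2.2))
```

```text
18.275 [ 633.21713343 -256.7798792   233.64958081] [-0.14144879  1.56682054  0.14436424] 1.7527766557214537 92.80391425903358
[[318, 35], [313, 189], [306, 215], [221, 215], [214, 199], [207, 35]]
(-94, 40, 14) [300.5  37.3]
(-94, -40, 14) [226.5  36.9]
(-97, 63, 6) [320.6  35.6]
(-97, -63, 6) [206.4  35. ]
(-5, 48, 67) [311.3 125.3]
(-5, -48, 67) [215.3 125. ]
(94, 48, 67) [307.2 217.7]
(94, -48, 67) [218.6 217.4]
```

View pics/w5c.png

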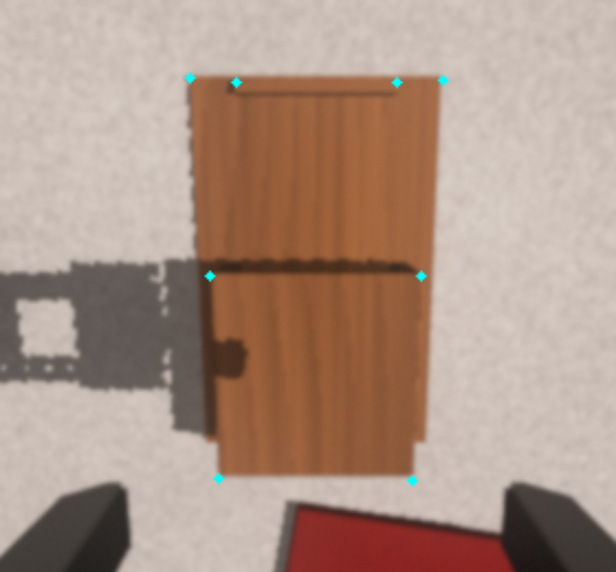

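{"name": "carry_out", "arguments": {
  "steps": [
    {"hand":0,"x":-17,"y":45,"z":0,"ax":0,"ay":0,"az":0},
    {"hand":0,"x":-17,"y":45,"z":0,"ax":0,"ay":0,"az":0},
    {"hand":0,"x":-17,"y":45,"z":0,"ax":0,"ay":0,"az":0},
    {"hand":0,"x":-17,"y":45,"z":-10,"ax":0,"ay":0,"az":0},
    {"hand":0,"x":-17,"y":48,"z":-40,"ax":0,"ay":0,"az":0},
    {"hand":0,"x":0,"y":0,"z":-55,"ax":0,"ay":0,"az":0},
    {"hand":0,"x":0,"y":0,"z":-55,"ax":0,"ay":0,"az":0},
    {"hand":0,"x":0,"y":0,"z":-40,"ax":0,"ay":0,"az":0},
    {"hand":0,"x":0,"y":0,"z":-20,"ax":0,"ay":0,"az":0},
    {"hand":0,"x":0,"y":0,"z":0,"ax":0,"ay":0,"az":0}
  ]
}}

```text
time: 19.58
position: [547.6, -29.9, 14.8]
eef_rot: [-0.144, 1.569, 0.145]
force: [0.5, -0.1, -0.4]
opening: 93.0
```

{"name": "carry_out", "arguments": {
  "steps": [
    {"hand":0,"x":0,"y":1.5,"z":-8,"ax":0,"ay":0,"az":0},
    {"hand":0,"x":0,"y":0,"z":-4.5,"ax":0,"ay":0,"az":0},
    {"hand":0,"x":0,"y":0,"z":0,"ax":0,"ay":0,"az":0},
    {"hand":255,"x":0,"y":0,"z":0,"ax":0,"ay":0,"az":0},
    {"hand":255,"x":0,"y":0,"z":0,"ax":0,"ay":0,"az":0},
    {"hand":255,"x":0,"y":0,"z":0,"ax":0,"ay":0,"az":0},
    {"hand":255,"x":0,"y":0,"z":0,"ax":0,"ay":0,"az":0},
    {"hand":255,"x":0,"y":0,"z":0,"ax":0,"ay":0,"az":0}
  ]
}}

```text
time: 20.58
position: [549.0, -30.0, 3.1]
eef_rot: [-0.142, 1.566, 0.142]
force: [-0.6, 0.6, 1.3]
opening: 61.1
```

{"name": "carry_out", "arguments": {
  "steps": [
    {"hand":255,"x":0,"y":0,"z":5,"ax":0,"ay":0,"az":0},
    {"hand":255,"x":0,"y":0,"z":10,"ax":0,"ay":0,"az":0},
    {"hand":255,"x":0,"y":0,"z":20,"ax":0,"ay":0,"az":0},
    {"hand":255,"x":0,"y":0,"z":30,"ax":0,"ay":0,"az":0},
    {"hand":255,"x":0,"y":0,"z":40,"ax":0,"ay":0,"az":0},
    {"hand":255,"x":0,"y":-10,"z":22,"ax":0,"ay":0,"az":0},
    {"hand":255,"x":-10,"y":-25,"z":0,"ax":0,"ay":0,"az":0},
    {"hand":255,"x":-15,"y":-35,"z":0,"ax":0,"ay":0,"az":0},
    {"hand":255,"x":-15,"y":-35,"z":0,"ax":0,"ay":0,"az":0},
    {"hand":255,"x":-15,"y":-35,"z":0,"ax":0,"ay":0,"az":0},
    {"hand":255,"x":-15,"y":-35,"z":0,"ax":0,"ay":0,"az":0},
    {"hand":255,"x":-15,"y":-35,"z":0,"ax":0,"ay":0,"az":0},
    {"hand":255,"x":-10,"y":-30,"z":0,"ax":0,"ay":0,"az":0},
    {"hand":255,"x":-7,"y":-20,"z":0,"ax":0,"ay":0,"az":0},
    {"hand":255,"x":0,"y":0,"z":0,"ax":0,"ay":0,"az":0},
    {"hand":255,"x":0,"y":0,"z":0,"ax":0,"ay":0,"az":0}
  ]
}}

```text
time: 22.58
position: [447.6, -288.8, 130.3]
eef_rot: [-0.143, 1.565, 0.144]
force: [-0.7, 0.8, 0.1]
opening: 61.3
```

Run:
```python
from h import *
s,a=snap("scene","s3");v=R.from_rotvec(s["eef_rot"]).as_matrix(); print(s["time"],s["position"],v[:,0],np.arctan2(v[1,1],v[0,1]),s["opening"],s["joint_pos"])
C=cam("scene");u,w=proj(C,[520,-270,80]).astype(int);print(u,w)
cv2.imwrite("pics/s3c.png",cv2.resize(a[max(0,w-60):w+75,max(0,u-80):u+90],None,fx=4.4,fy=4.4,interpolation=cv2.INTER_CUBIC))
```

```text
22.575 [ 447.56417376 -288.83740059  130.33808614] [ 6.00608209e-04  7.94831010e-04 -9.99999504e-01] 1.7534513734505237 61.291907269983916 [ 0.72621338  0.55819607 -0.29128294  1.86361408  0.22327077  0.75128675
  2.0662291 ]
166 200
```

View pics/s3c.png

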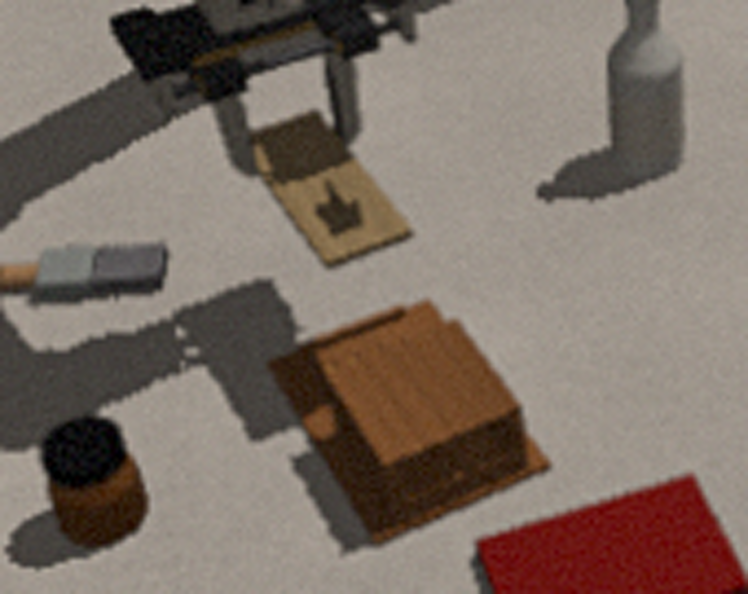

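Run:
```python
from h import *
C=cam("scene"); a0=.18; t=np.array([447.6,-288.8]); f=np.array([np.cos(a0),np.sin(a0)]); l=np.array([-f[1],f[0]])
for zt in (115,127,135):
  print(zt,[(proj(C,[*(t+121*f+s*31*l),zt])-[86,140]).round(1)*4.4 for s in(-1,1)],"plain end",[(proj(C,[*(t-39*f+s*31*l),zt])-[86,140]).round(1)*4.4 for s in(-1,1)])
```

```text
115 [array([322.52, 285.12]), array([410.52, 252.56])] plain end [array([236.72, 157.96]), array([319.44, 130.68])]
127 [array([319.88, 271.48]), array([408.32, 238.92])] plain end [array([233.64, 144.32]), array([316.8 , 117.04])]
135 [array([318.12, 262.24]), array([407.  , 229.68])] plain end [array([231.44, 135.52]), array([315.04, 108.24])]
```

{"name": "carry_out", "arguments": {
  "steps": [
    {"hand":255,"x":0,"y":0,"z":-15,"ax":0,"ay":0,"az":0},
    {"hand":255,"x":0,"y":0,"z":-30,"ax":0,"ay":0,"az":0},
    {"hand":255,"x":0,"y":0,"z":-35,"ax":0,"ay":0,"az":0},
    {"hand":255,"x":0,"y":0,"z":-20,"ax":0,"ay":0,"az":0},
    {"hand":255,"x":0,"y":0,"z":-7,"ax":0,"ay":0,"az":0},
    {"hand":255,"x":0,"y":0,"z":0,"ax":0,"ay":0,"az":0},
    {"hand":255,"x":0,"y":0,"z":0,"ax":0,"ay":0,"az":0}
  ]
}}

```text
time: 23.5
position: [447.8, -290.3, 23.8]
eef_rot: [-0.143, 1.565, 0.142]
force: [0.1, 0.5, -0.8]
opening: 61.2
```

{"name": "carry_out", "arguments": {
  "steps": [
    {"hand":255,"x":6,"y":1,"z":0,"ax":0,"ay":0,"az":0},
    {"hand":255,"x":12,"y":2.2,"z":0,"ax":0,"ay":0,"az":0},
    {"hand":255,"x":15,"y":2.7,"z":0,"ax":0,"ay":0,"az":0},
    {"hand":255,"x":15,"y":2.7,"z":0,"ax":0,"ay":0,"az":0},
    {"hand":255,"x":15,"y":2.7,"z":0,"ax":0,"ay":0,"az":0},
    {"hand":255,"x":15,"y":2.7,"z":0,"ax":0,"ay":0,"az":0},
    {"hand":255,"x":15,"y":2.7,"z":0,"ax":0,"ay":0,"az":0},
    {"hand":255,"x":10,"y":2,"z":0,"ax":0,"ay":0,"az":0},
    {"hand":255,"x":6,"y":1,"z":0,"ax":0,"ay":0,"az":0},
    {"hand":255,"x":0,"y":0,"z":0,"ax":0,"ay":0,"az":0},
    {"hand":255,"x":0,"y":0,"z":0,"ax":0,"ay":0,"az":0}
  ]
}}

```text
time: 24.88
position: [555.3, -270.8, 22.9]
eef_rot: [-0.142, 1.567, 0.142]
force: [0.1, 0.1, -0.2]
opening: 61.4
```

{"name": "carry_out", "arguments": {
  "steps": [
    {"hand":255,"x":1,"y":0,"z":-5,"ax":0,"ay":0,"az":0},
    {"hand":255,"x":0,"y":0,"z":-4,"ax":0,"ay":0,"az":0},
    {"hand":255,"x":0,"y":0,"z":-3,"ax":0,"ay":0,"az":0},
    {"hand":255,"x":0,"y":0,"z":0,"ax":0,"ay":0,"az":0},
    {"hand":255,"x":0,"y":0,"z":0,"ax":0,"ay":0,"az":0}
  ]
}}

```text
time: 25.5
position: [557.1, -270.5, 11.1]
eef_rot: [-0.142, 1.566, 0.142]
force: [0.5, -0.2, -0.7]
opening: 61.5
```

{"name": "carry_out", "arguments": {
  "steps": [
    {"hand":255,"x":0,"y":0,"z":-1.5,"ax":0,"ay":0,"az":0},
    {"hand":255,"x":0,"y":0,"z":-1,"ax":0,"ay":0,"az":0},
    {"hand":255,"x":0,"y":0,"z":0,"ax":0,"ay":0,"az":0}
  ]
}}

```text
time: 25.88
position: [557.2, -270.6, 9.1]
eef_rot: [-0.143, 1.566, 0.142]
force: [-0.9, 0.9, 4.2]
opening: 61.5
```

{"name": "carry_out", "arguments": {
  "steps": [
    {"hand":0,"x":0,"y":0,"z":0,"ax":0,"ay":0,"az":0},
    {"hand":0,"x":0,"y":0,"z":0,"ax":0,"ay":0,"az":0},
    {"hand":0,"x":0,"y":0,"z":0,"ax":0,"ay":0,"az":0},
    {"hand":0,"x":0,"y":0,"z":0,"ax":0,"ay":0,"az":0},
    {"hand":0,"x":0,"y":0,"z":20,"ax":0,"ay":0,"az":0},
    {"hand":0,"x":0,"y":0,"z":50,"ax":0,"ay":0,"az":0},
    {"hand":0,"x":0,"y":0,"z":60,"ax":0,"ay":0,"az":0},
    {"hand":0,"x":0,"y":0,"z":60,"ax":0,"ay":0,"az":0},
    {"hand":0,"x":20,"y":4,"z":35,"ax":0,"ay":0,"az":0},
    {"hand":0,"x":30,"y":5,"z":0,"ax":0,"ay":0,"az":0},
    {"hand":0,"x":25,"y":5,"z":0,"ax":0,"ay":0,"az":0},
    {"hand":0,"x":0,"y":0,"z":0,"ax":0,"ay":0,"az":0},
    {"hand":0,"x":0,"y":0,"z":0,"ax":0,"ay":0,"az":0}
  ]
}}

```text
time: 27.5
position: [631.2, -256.9, 234.2]
eef_rot: [-0.143, 1.567, 0.141]
force: [0.1, 0.4, 0.7]
opening: 93.0
```

Run:
```python
from h import *
s,a=snap("wrist","w6");print(s["time"],s["position"],s["opening"],s["force"])
C=cam("wrist",s)
t=manip.grab_frame("top")[:,:,::-1]
a0=.178
for x,y,z in ((-80,31,14),(-80,-31,14),(-5,31,14)):
    print((x,y,z),proj(C,(597+x*np.cos(a0)-y*np.sin(a0),-263.2+x*np.sin(a0)+y*np.cos(a0),z)).round(1))
A=cv2.resize(a[10:240,190:340],None,fx=2.5,fy=2.5); B=cv2.resize(t[145:235,150:215],(int(65*575/90),575),interpolation=cv2.INTER_CUBIC)
cv2.imwrite("pics/w6c.png",np.hstack([A,B]))
```

```text
27.5 [ 631.17279963 -256.94780063  234.15699353] 93.04863496509338 [0.0615241  0.35682979 0.68848474]
(-80, 31, 14) [292.6  52. ]
(-80, -31, 14) [236.   51.8]
(-5, 31, 14) [290.8 121.3]
```

View pics/w6c.png

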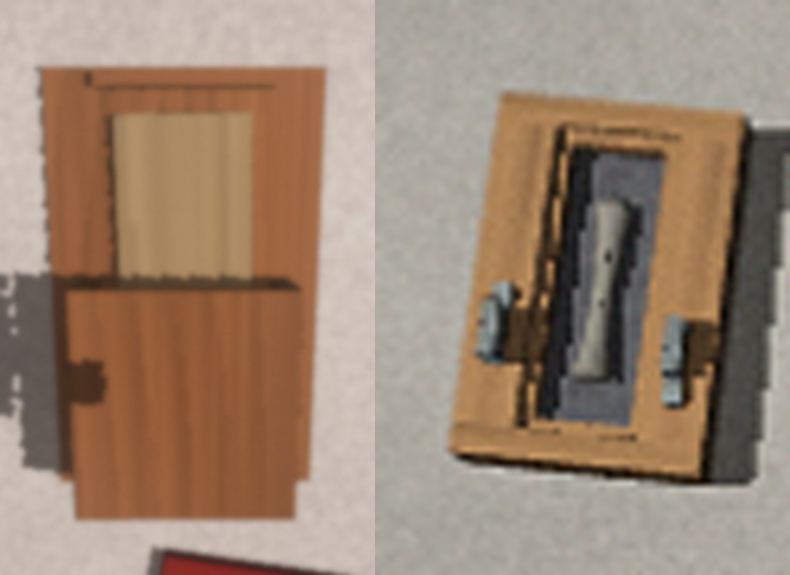

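Run:
```python
from h import *
C=cam("wrist"); f=np.array([np.cos(.178),np.sin(.178)]); c=np.array([597,-263.2])
for n,p,z in (("front edge(-97)",(263,36.8),6),("cover end",(262.8,55.2),14),("lip top inner(-88)",(262,44.8),14),("roof front(-5)",(263,10+290/2.5),67),("roof back(94)",(263,10+518/2.5),67)):
    q=plane(C,p,z)[:2]-c; print(n,q@f,-q[0]*f[1]+q[1]*f[0])
```

```text
front edge(-97) -96.71912268331153 -1.795732155381888
cover end -76.87851413406939 -1.970556647255897
lip top inner(-88) -87.50443371051405 -2.862944087091968
roof front(-5) -5.337581851106436 -1.5792292583991627
roof back(94) 92.53804839787045 -1.3742517247091115
```

```bash
python3 -c "
from rig import manip
print(manip.job_done(), manip.observe()['time'])"
```

```text
the job is handed in; nothing more can be done
the job is handed in; nothing more can be done
```

The cover is in the rack, handle end under the roof, and I handed the job in at about 27.6 s of the 72 s allowed. The hand-in gives no verdict, so the results below are my own checks.

- **Buttons:** I turned both about 1.15–1.2 rad with the wings gripped, to roughly 1.55 rad each. The last top picture shows both lying along their rails, clear of the pocket.
- **Cover moves:** I lifted the cover by its handle, laid it flat on the bench between the case and the rack, and let go. I then took it again about 40 mm from the middle on the plain side. I gripped there twice, releasing once to measure the rack from above.
- **Placing:** I slid it in under the roof without contact and lowered it until it touched the base board at the expected height, with about 4 N. Then I released it and lifted the arm clear.
- **Last check:** The wrist view puts the cover about 3 mm towards the back stop from centre, within about 1 mm sideways. It lies between the lip and the back stop, and the arm is touching nothing.
- **Disagreement:** The top and wrist cameras differed by about 3–4 mm on where the case stands. For the rack they agreed to within 1–2 mm.
- **Not measured:** I did not measure the bystanders at the end. The arm's path was planned to stay clear of them, and I felt no unexpected contact.

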